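Set the rotary positioner and confirm it

TASK

Turn the dial of the rotary positioner, pushing its black stud round with a fingertip, until its red index line lines up with the black line on the yellow target pointer, leaving the pointer and the base where they are. Then press the green button fully down to confirm the setting and let it come back up, leaving the dial lined up. Only push gently: do not grip the dial or press the red button, and leave everything else on the table undisturbed.

Things in the scene. Friction and masses are not known exactly. Their poses are not given: they have to be found in the camera images.
- positioner: rotary positioner standing loose on the table: round grey base 244 mm in diameter, 30 mm high, about 3 kg, white top with a black tick every 10 degrees. Origin: centre of its underside, on the vertical axis of the dial. Its z points up.
- dial: flat round dial on the positioner, 180 mm in diameter, aluminium with a white face; turns either way about the vertical axis without stops against 0.08 N m of friction and stays where left. Origin: on the axis, 31 mm above the table; its face is 46 mm above the table (low hub cap in the middle). A red index line lies along its own -x, a black stud stands on its +x, opposite.
- index_tip (a point): outer end of the red index line (5 mm wide), on the dial's rim, 90 mm from the axis, 46 mm above the table
- stud_top (a point): centre of the top of the dial's black push stud: upright cylinder 16 mm in diameter, 60 mm from the dial's axis, standing 30 mm above the dial's face, top 76 mm above the table. Pushing it sideways with 2 N or so turns the dial.
- target_tip (a point): inner end of the black line (5 mm wide) on the yellow target pointer, 94 mm from the dial's axis, 39 mm above the table. The pointer is a yellow tab 24 mm (radially) by 20 mm by 8 mm on the base's scale just outside the dial, from 94 to 118 mm radius; stiff, but a hard push shifts it. Lined up: index_tip and target_tip in one direction from the axis.
- green_button_top (a point): centre of the top of the round green push button, 40 mm in diameter, 22 mm above the table, in a round black housing 56 mm wide and 12 mm high; it goes straight down
- green_button (a joint): green button travel: 0 up, 0.006 m fully down, at 5 N; springs back up
- red_button_top (a point): centre of the top of the round red push button, 40 mm in diameter, same make and height as the green one; not to be pressed
- red_button (a joint): red button travel: 0 up, 0.006 m fully down
- workpiece: loose yellow cube 30 mm, with a dark spot on top; origin at the centre of its underside; bystander near the positioner
- bearing: loose steel ring, 42 mm in diameter, 12 mm high; origin at the centre of its underside; bystander
- screwdriver: loose screwdriver lying along its own x, about 200 mm long; bystander
- lens: loose amber lamp lens, dome 56 mm in diameter, 49 mm high; origin at the centre of its underside; bystander
- pendant: loose black teach pendant lying flat, 170 by 250 by 35 mm, 1 kg; origin at the centre of its underside; bystander
- mug: loose blue mug, 80 mm in diameter, 90 mm high; origin at the centre of its underside; bystander
- standoff: loose upright brass cylinder, 24 mm in diameter, 50 mm high; origin at the centre of its underside; bystander

How it is judged:
On the way, in this order (a step that is already met when the one before it is completed fails the run):
1. the dial's index line is brought to the target pointer's line and rests there (horizontal distance between index_tip and target_tip below 0.0064 m and angular speed of dial below 0.08 rad/s), for 0.2 s.
2. with the index lined up, the green button is pressed (horizontal distance between index_tip and target_tip below 0.0064 m and value of joint green_button above 0.004 m), for 0.05 s.
At the end, for the whole second after the job is handed in: the end of the red index line lies within 5 mm (3 degrees) of the pointer's line, the dial at rest; the green button has been pressed at least 4 mm with the index lined up and is up again; the positioner stands flat and neither it nor the pointer has shifted (horizontal distance between index_tip and target_tip below 0.0064 m and angular speed of dial below 0.05 rad/s and value of joint each of green_button, red_button below 0.001 m and angle between positioner's own z axis and vertical below 0.03 rad and height (world z) of positioner below 0.004 m); the robot touches nothing.
It fails at once if the green button is pressed while the index is not lined up (value of joint green_button above 0.004 m and not (horizontal distance between index_tip and target_tip below 0.0064 m)).
It fails at once if the red button is pressed (value of joint red_button above 0.003 m).
It fails at once if the dial is gripped or forced (over 18 N) (contact force between the fingers and dial above 18 N).
It fails at once if the positioner is lifted, tipped or shifted, or the target pointer shifted, by more than 12 mm (distance of any of positioner, target_tip from where it was at the start of the episode above 0.012 m or angle between positioner's own z axis and vertical above 0.06 rad).
It fails at once if a bystander is moved more than 15 mm (distance of any of workpiece, bearing, screwdriver, lens, pendant, mug, standoff from where it was at the start of the episode above 0.015 m).
It also fails if it takes over 61 s, if anything falls off the work surface, if the arm or the gripper's body presses on something with over 40 N, if the wrist force passes 120 N, or if a joint passes its speed limit or range.

ROBOT

A 6-joint arm with a two-finger parallel gripper is mounted at the origin on the work surface. World frame = base frame: x ahead of the robot, y to its left, z up, the work surface at z = 0. Lengths are in m, angles in rad, forces in N, time in s.
With the tool pointing down it reaches from about 0.275 to 0.975 m from the base axis. Payload 8.4 kg.
Tool frame: the origin (TCP) lies at the very end of the fingers, on their centre line; the grasp point (between the pads) lies 19 mm behind it (arm.hold_point_z is the distance from the TCP to the grasp point, in m); z points along the fingers, x is the direction in which the jaws open and shut, and the axes are right-handed (so a half turn about z gives the same grasp; the last joint's range is limited). The gripper opens to 92 mm and grips with 3 to 60 N. Pads are 20 mm wide; open, the fingers measure 128 mm over their backs; the gripper's body (75 mm by 189 mm) begins 69 mm behind the grasp point.
Start: joints at [1.256, 0.353, 1.633, -0, 1.155, -0.002], TCP at [0.192, 0.595, 0.215] pointing down, gripper open.
Joint ranges: [-2.63, 2.63], [-0.92, 2.1], [0.06, 2.66], [-1.3, 4.44], [0, 2.69], [-3.02, 3.02]. Speed limits (rad/s): [2.22, 2.22, 2.79, 3.14, 3.14, 3.14].

INTERFACE

Orientations are given as a unit quaternion [x, y, z, w].
In Python, from plant import arm gives the robot as it stands. The module is installed in compiled form; this text tells all that it offers.
- The arm moves only by the tool step_arm, never from a script. Its argument "steps" is a list that holds one entry, the list of rows, each a list of 7 numbers: the turn, a rotation vector about the tool's x, y, z as a fraction of full scale, then the shift along the tool's x, y, z as a fraction of full scale, then the opening, from 0 (shut) to 1 (fully open). A call has 1 to 5 rows; each row is the pose to reach, as a shift and turn from the pose commanded when the call began, along the tool's axes at that moment; what a row does not reach only later rows make up. Full scale, the value 1, is 0.4 m for a shift and 30 degrees for a turn. A row lasts 1/8 s, in which the tool goes at most 62.5 mm and 10.7 degrees, less where a joint would pass 70% of its speed; a pose out of reach is approached as far as the arm can. A call with a number of a shift or a turn outside -1 to 1 is refused whole. A call with a gripper value outside its range is refused whole. The fingers move at their own pace and stop on an object; "newtons" is the grip in N (left out, the last holds). Time passes only in rows, so rows that repeat a pose let the fingers close. It gives the time, the measured TCP pose, the force and the opening at its end, in the units of the state.
- arm.observe(): the state, without advancing time (a new reading comes with each control period).
- arm.grab_frame(name): name is "scene" or "top" or "wrist"; returns the picture (400x640x3 uint8, red, green, blue); there is no depth.
- arm.camera_info(name): a dict with "vfov" (degrees; the focal length in pixels is half the picture's height over the tangent of half this angle, whatever the lens; pixels are square), "cx", "cy" (the principal point, pixels), "position" and "rotation" of the camera in the world. Camera axes: x right, y down, z forward; pixel columns grow to the right and rows downward; lengths in m; the calibration is good to about 2 mm. A picture is of the moment at which its call begins: read the wrist's pose just before it. camera_info takes no time and is no camera call; for the wrist camera it gives the pose at the moment of the call.
- arm.job_done(): hands the job in, once; it reports no verdict.
The state is a dict: "time": time; "joint_positions": joint angles; "joint_velocities": joint speeds; "joint_torque": joint torques, N m; "ee_pos": TCP position; "tool_rot": TCP orientation; "force": force on the tool from outside, world axes, zero at the start; "ft_torque": the same for the moment, N m; "finger_gap": opening from 0.0 (shut) to 1.0 (fully open).
Only numpy, scipy, OpenCV 4.12 (cv2) and the standard library are available. Lean on these libraries where they do the work, as an engineer would, in place of code of your own. Each camera call takes 0.05 s, during which the arm holds its last target.

## Working session

There is one attempt and no reset: what is moved stays moved. The work goes in short steps, Python scripts to look and compute and a tool call to move; the robot and the scene stay as the last step left them, time stands still between calls to the robot, and variables do not carry over. Pictures are saved under pics/ and viewed, and the job is handed in when it is done.

Besides the shell and the picture viewer there is one more tool, called after ">>>" by a JSON object that holds its "fn" and its "kwargs", one argument or row to a line. step_arm: Moves the arm, as the interface text tells. Shift numbers are shares of 0.4 m and turn numbers shares of 30 degrees, none past 1 either way. Its arguments: {"type":"object","properties":{"steps":{"type":"array","items":{"type":"array","items":{"type":"array","items":{"type":"number","minimum":-1,"maximum":1}}}},"newtons":{"type":"number"}},"required":["steps"]}

```bash
mkdir -p pics
python3 - <<'E'
from plant import arm
import cv2
for n in ("scene","top"):
    im=arm.grab_frame(n); cv2.imwrite(f"pics/{n}0.png",im[...,::-1]); print(n,arm.camera_info(n))
print(arm.observe())
E
```

```text
scene {'vfov': 45.64400823651367, 'cx': 320.64358955518185, 'cy': 196.16821378116978, 'position': array([1.13473098, 0.59510588, 1.04766093]), 'rotation': array([ 0.33816517,  0.87379906, -0.32447031, -0.1297634 ])}
top {'vfov': 57.34929539509988, 'cx': 324.5700793271463, 'cy': 202.63091444232955, 'position': array([0.41208633, 0.00241766, 0.99803815]), 'rotation': array([ 0.70958445, -0.69987273,  0.05297828, -0.06213995])}
{'time': 0.1, 'joint_positions': array([ 1.25561810e+00,  3.53561155e-01,  1.63405549e+00, -3.29715943e-05,
        1.15518896e+00, -2.39744053e-03]), 'joint_velocities': array([ 9.91467505e-05, -6.15404850e-04, -1.79841886e-03, -2.11188967e-04,
        7.10728707e-05,  1.94521458e-04]), 'joint_torque': array([ 3.45787803e-04, -5.94906271e+01, -3.34929800e+01,  6.97508804e-02,
        1.84422563e-02,  7.56565839e-06]), 'ee_pos': array([0.19218837, 0.59425456, 0.21395167]), 'tool_rot': array([ 8.08607606e-01,  5.88348002e-01, -4.82416233e-04,  3.67853194e-04]), 'force': array([ 0.07356667,  0.12608484, -0.40215354]), 'ft_torque': array([-0.03577876, -0.02787247,  0.01810225]), 'finger_gap': 0.9982736205349197}
```

View pics/scene0.png

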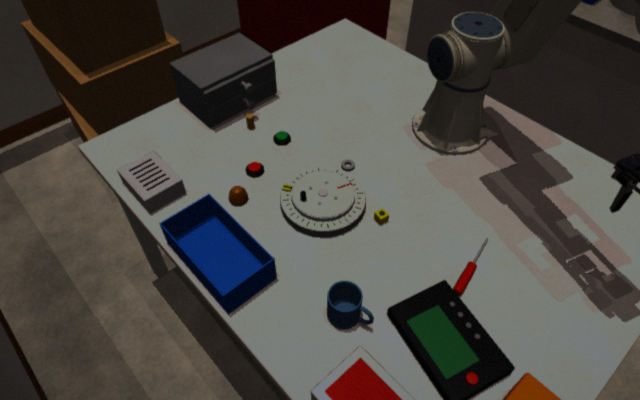

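View pics/top0.png

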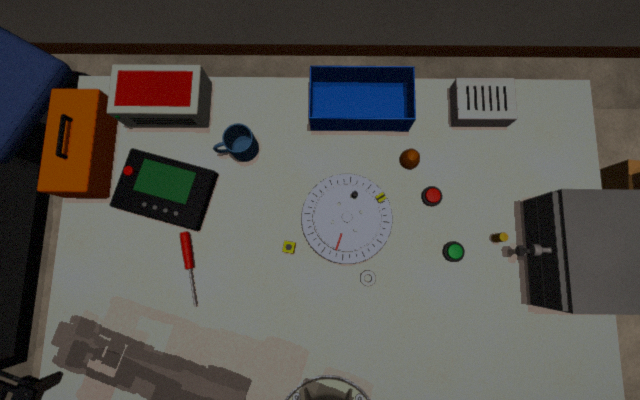

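The top view shows the dial centre near (347,218), the red index near (338,242), the stud at (354,195) and the yellow pointer at (381,198). The buttons are green at (455,251) and red at (432,196). I'll measure all of these next.

```bash
cat > h.py <<'E'
import numpy as np, cv2
from scipy.spatial.transform import Rotation as R
def cam(ci):
    f=200/np.tan(np.radians(ci['vfov']/2)); return f,ci['cx'],ci['cy'],np.array(ci['position']),R.from_quat(ci['rotation']).as_matrix()
def ray(ci,u,v,z):
    f,cx,cy,p,M=cam(ci); d=M@np.array([(u-cx)/f,(v-cy)/f,1]); return p+d*(z-p[2])/d[2]
def proj(ci,X):
    f,cx,cy,p,M=cam(ci); c=M.T@(np.array(X)-p); return np.array([cx+f*c[0]/c[2],cy+f*c[1]/c[2]])
def blobs(mask,minA=4):
    n,l,s,c=cv2.connectedComponentsWithStats(mask.astype(np.uint8),connectivity=8)
    return [(c[i].round(2),s[i,4],s[i,:4],l==i) for i in range(1,n) if s[i,4]>=minA]
E
python3 - <<'E'
from plant import arm
from h import *
for n in ("top","scene"):
    ci=arm.camera_info(n); im=cv2.imread(f"pics/{n}0.png"); hsv=cv2.cvtColor(im,cv2.COLOR_BGR2HSV)
    H,S,V=[hsv[...,i].astype(int) for i in range(3)]
    roi=np.zeros(H.shape,bool)
    if n=="top": roi[130:300,270:520]=1
    else: roi[110:240,230:400]=1
    zs=dict(red=.046,yellow=.039,green=.022,black=.076)
    ms=dict(red=((H<8)|(H>170))&(S>110)&(V>60),yellow=(H>22)&(H<35)&(S>120)&(V>60),green=(H>40)&(H<85)&(S>110)&(V>40),black=(V<50))
    for k,m in ms.items():
        for c,a,b,_ in blobs(m&roi,5): print(n,k,c,a,b,ray(ci,*c,zs[k]).round(4), ray(ci,*c,.022).round(4))
    # white disc
    big=cv2.resize(im[130:300,270:520] if n=="top" else im[110:240,230:400],None,fx=3.2 if n=="top" else 4,fy=3.2 if n=="top" else 4,interpolation=cv2.INTER_CUBIC)
    cv2.imwrite(f"pics/{n}_z.png",big)
E
```

```text
top red [432.92 194.92] 177 [426 188  15  15] [ 0.5928 -0.2696  0.046 ] [ 0.5974 -0.2765  0.022 ]
top red [338.38 241.5 ] 24 [335 234   7  16] [ 0.4669 -0.0213  0.046 ] [ 0.4683 -0.0219  0.022 ]
top yellow [380.42 197.  ] 52 [376 193  10   9] [ 0.5868 -0.1323  0.039 ] [ 0.5899 -0.1347  0.022 ]
top yellow [502.75 236.81] 48 [499 233   8   8] [ 0.4855 -0.449   0.039 ] [ 0.4868 -0.457   0.022 ]
top yellow [288.54 246.67] 109 [282 241  14  13] [0.4521 0.1084 0.039 ] [0.4528 0.1102 0.022 ]
top green [454.99 251.08] 189 [448 244  15  16] [ 0.4475 -0.3294  0.022 ] [ 0.4475 -0.3294  0.022 ]
top black [338.5 130. ] 8 [335 130   8   1] [ 0.7584 -0.0184  0.076 ] [ 0.7787 -0.0196  0.022 ]
top black [367. 130.] 15 [360 130  15   1] [ 0.7592 -0.0935  0.076 ] [ 0.7795 -0.0992  0.022 ]
top black [393.3  130.03] 30 [379 130  29   2] [ 0.7598 -0.1628  0.076 ] [ 0.7802 -0.1724  0.022 ]
top black [405.15 162.82] 84 [400 153  17  16] [ 0.671 -0.192  0.076] [ 0.6862 -0.2034  0.022 ]
top black [428.41 197.85] 116 [422 187  20  19] [ 0.5794 -0.2493  0.076 ] [ 0.5892 -0.2641  0.022 ]
top black [353.9  194.52
[... 1461 characters left out ...]
0812  0.022 ]
scene black [238.99 199.22] 175 [230 191  18  15] [ 0.7311 -0.1601  0.076 ] [ 0.7086 -0.2021  0.022 ]
scene black [302.96 195.88] 48 [301 191   5  11] [ 0.5958 -0.0539  0.076 ] [ 0.5659 -0.09    0.022 ]
scene black [324.15 216.34] 107 [295 207  57  14] [0.6013 0.0364 0.076 ] [0.5716 0.0054 0.022 ]
scene black [323.49 227.96] 470 [281 208  84  30] [0.6283 0.0631 0.076 ] [0.6001 0.0336 0.022 ]
scene black [381.64 212.91] 11 [380 212   4   3] [0.4814 0.1293 0.076 ] [0.4451 0.1035 0.022 ]
scene black [380.64 219.78] 55 [375 215  13   9] [0.5002 0.1432 0.076 ] [0.465  0.1181 0.022 ]
scene black [238.23 230.85] 234 [230 217  23  23] [ 0.7951 -0.0755  0.076 ] [ 0.7762 -0.1128  0.022 ]
```

View pics/top_z.png

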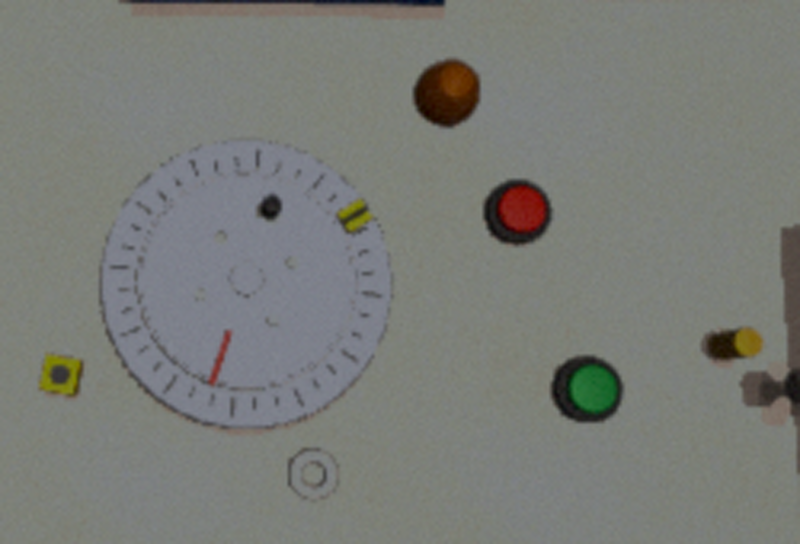

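View pics/scene_z.png

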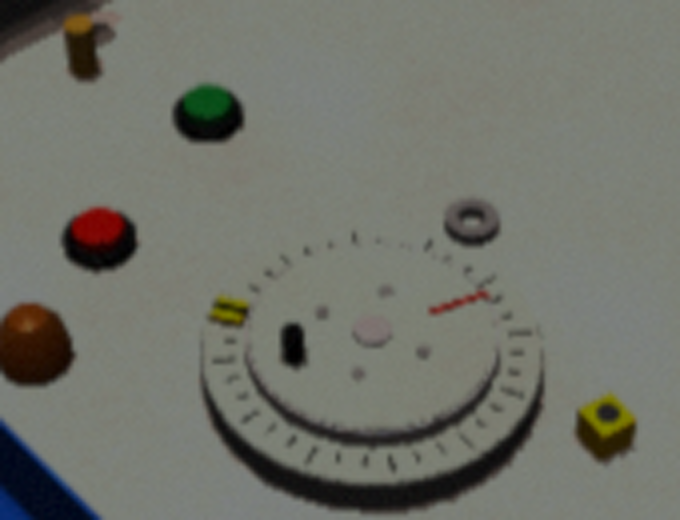

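Run:
```python
from plant import arm
from h import *
ci=arm.camera_info("top"); im=cv2.imread("pics/top0.png")
lab=cv2.cvtColor(cv2.GaussianBlur(im,(3,3),0),cv2.COLOR_BGR2LAB).astype(int)
print(lab[225,330],lab[218,400],lab[160,340],lab[218,340])
b=lab[...,2]; thr=(np.median(b[200:215,320:340])+np.median(b[140:160,310:340]))/2; print(thr)
m=np.zeros(b.shape,np.uint8); m[160:280,290:402]=b[160:280,290:402]<thr
m=cv2.morphologyEx(m,cv2.MORPH_CLOSE,np.ones((7,7)));m=cv2.morphologyEx(m,cv2.MORPH_OPEN,np.ones((5,5)))
cs,_=cv2.findContours(m,cv2.RETR_EXTERNAL,cv2.CHAIN_APPROX_NONE); c=max(cs,key=cv2.contourArea)
e=cv2.fitEllipse(c); print(e)
C=ray(ci,*e[0],.030); print("centre by ellipse",C)
P=np.array([ray(ci,*p[0],.030)[:2] for p in c]); 
from scipy.optimize import least_squares
r=least_squares(lambda q:np.hypot(P[:,0]-q[0],P[:,1]-q[1])-q[2],[C[0],C[1],.122],loss='soft_l1',f_scale=.002); print(r.x,np.abs(r.fun).mean())
# red line PCA
hsv=cv2.cvtColor(im,cv2.COLOR_BGR2HSV).astype(int);H,S,V=[hsv[...,i] for i in range(3)]
rm=(((H<10)|(H>165))&(S>70)); rm[:230]=0; rm[250:]=0; rm[:,:325]=0; rm[:,350:]=0
ys,xs=np.nonzero(rm); W=np.array([ray(ci,x,y,.046)[:2] for x,y in zip(xs,ys)])
l=cv2.fitLine(W.astype(np.float32),cv2.DIST_L2,0,.01,.01).ravel(); print("line",l,np.degrees(np.arctan2(-l[1]*np.sign(l[0]),-l[0]*np.sign(l[0]))))
t=(W-l[2:])@l[:2]; print(t.min(),t.max(),[l[2:]+l[:2]*t.min(),l[2:]+l[:2]*t.max()])
s=np.array([.5857,-.0593]);
for cc in (C[:2],r.x[:2]):
    for nm,p in (("stud",s),("redc",W.mean(0)),("ptr",np.array([.5868,-.1323])),("ptrscene",np.array([.588,-.1343]))):
        d=p-cc; print(nm,np.hypot(*d),np.degrees(np.arctan2(d[1],d[0])))
```

```text
[137 128 123] [135 125 132] [136 126 130] [135 129 122]
126.0
((345.7467956542969, 218.67294311523438), (86.47988891601562, 89.87876892089844), 139.73797607421875)
centre by ellipse [ 0.52864087 -0.04082332  0.03      ]
[ 0.53181254 -0.04190949  0.11832077] 0.002123989313279676
line [ 0.94686687 -0.3216257   0.46683326 -0.02096245] 161.23872
-0.020937106537885122 0.023284927786552456 [array([ 0.44700861, -0.01422854]), array([ 0.48888099, -0.02845148])]
stud 0.05997609727200141 -17.94279795880553
redc 0.06492021218886128 162.186033263224
ptr 0.10839957168723245 -57.55257454245754
ptrscene 0.11073118697189578 -57.58382223695643
stud 0.05662409963770117 -17.885881280919158
redc 0.068272132607411 162.1325020120164
ptr 0.10580201340207863 -58.686502543348325
ptrscene 0.10813435164465146 -58.69404615855458
```

```bash
cat >> h.py <<'E'
def rows(st,wps,pose=None):
    """wps: list of (x,y,z,a_deg) ; start pose from state; tool kept vertical"""
    p0=np.array(st['ee_pos']); M0=R.from_quat(st['tool_rot'])
    for x,y,z,a in wps:
        a=np.radians(a)
        T=np.array([[np.cos(a),np.sin(a),0],[np.sin(a),-np.cos(a),0],[0,0,-1]])
        rv=(M0.inv()*R.from_matrix(T)).as_rotvec(degrees=True)/30
        sh=M0.inv().apply(np.array([x,y,z])-p0)/.4
        print([round(float(v),4) for v in list(rv)+list(sh)])
def yaw(st):
    X=R.from_quat(st['tool_rot']).as_matrix()[:,0]; return np.degrees(np.arctan2(X[1],X[0]))
E
python3 - <<'E'
from plant import arm
from h import *
ci=arm.camera_info("wrist"); print(ci, R.from_quat(ci['rotation']).as_matrix())
st=arm.observe(); print(yaw(st))
rows(st,[(.31,.36,.3,42.08),(.43,.13,.3,42.08)])
E
```

```text
{'vfov': 71.03717168991278, 'cx': 320.3725400229901, 'cy': 200.8944928822515, 'position': array([0.12098364, 0.61770092, 0.38346546]), 'rotation': array([0.80142314, 0.58324456, 0.07707151, 0.10773448])} [[ 0.30777153  0.91824485  0.24920488]
 [ 0.95145789 -0.29643813 -0.08277873]
 [-0.00213731  0.26258488 -0.96490653]]
72.07974413184614
[0.0007, 0.0022, 1.0, -0.4669, 0.4604, -0.2145]
[0.0007, 0.0022, 1.0, -0.9217, 0.9228, -0.214]
```

>>> {"fn": "step_arm", "kwargs": {
  "steps": [
    [[0,0,1,-0.467,0.46,-0.21,0],[0,0,1,-0.467,0.46,-0.21,0],[0,0,1,-0.467,0.46,-0.21,0],[0,0,1,-0.467,0.46,-0.21,0],[0,0,1,-0.467,0.46,-0.21,0]]
  ],
  "newtons": 10
}}

```text
time: 0.72
ee_pos: [0.3109, 0.358, 0.2996]
tool_rot: [0.934, 0.358, 0.001, -0.0]
force: [0.3, 0.3, 0.5]
finger_gap: 0.476
```

Run:
```python
from plant import arm
from h import *
st=arm.observe(); print(st['time'],st['ee_pos'],yaw(st),st['finger_gap'])
rows(st,[(.44,.12,.3,12.08)])
```

```text
0.725 [0.31089029 0.35801646 0.29957075] 41.96825221171523 0.47616794181784006
[0.0001, -0.0022, 0.9963, -0.1579, 0.6583, -0.001]
```

>>> {"fn": "step_arm", "kwargs": {
  "steps": [
    [[0,0,1,-0.158,0.658,0,0],[0,0,1,-0.158,0.658,0,0],[0,0,1,-0.158,0.658,0,0],[0,0,1,-0.158,0.658,0,0],[0,0,1,-0.158,0.658,0,0]]
  ]
}}

```text
time: 1.35
ee_pos: [0.4403, 0.1197, 0.2984]
tool_rot: [0.995, 0.104, -0.0, 0.0]
force: [-0.5, 0.1, 0.3]
finger_gap: 0.005
```

Run:
```python
from plant import arm
from h import *
st=arm.observe(); print(st['time'],st['ee_pos'],yaw(st),st['finger_gap'])
ci=arm.camera_info("wrist"); im=arm.grab_frame("wrist"); cv2.imwrite("pics/w1.png",im[...,::-1])
import json; json.dump({k:np.array(v).tolist() for k,v in ci.items()},open("w1.json","w"))
rows(st,[(.5,-.1,.2,-18)])
```

```text
1.35 [0.44026514 0.11969331 0.29843105] 11.894608324556167 0.005123108244538485
[0.0013, -0.0, 0.9965, 0.033, 0.5681, 0.2464]
```

View pics/w1.png

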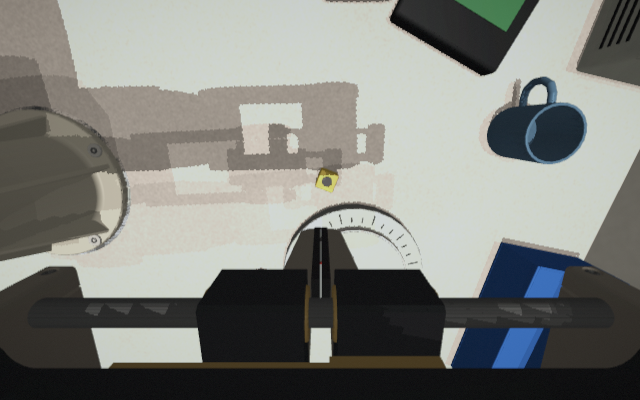

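The wrist camera looks along the tool's -y side, so only the dial's near edge shows at (350,235). I'll move past the dial to y≈-0.2, which puts the whole dial in view.

Run:
```python
from plant import arm
from h import *
rows(arm.observe(),[(.53,-.18,.29,-18)])
```

```text
[0.0026, -0.0006, 0.9975, 0.0637, 0.7778, 0.022]
```

>>> {"fn": "step_arm", "kwargs": {
  "steps": [
    [[0,0,1,0.064,0.778,0.02,0],[0,0,1,0.064,0.778,0.02,0],[0,0,1,0.064,0.778,0.02,0],[0,0,1,0.064,0.778,0.02,0],[0,0,1,0.064,0.778,0.02,0]]
  ]
}}

```text
time: 2.02
ee_pos: [0.5298, -0.1777, 0.2904]
tool_rot: [0.988, -0.156, -0.0, -0.0]
force: [0.9, 1.0, 0.1]
finger_gap: 0.005
```

>>> {"fn": "step_arm", "kwargs": {
  "steps": [
    [[0,0,0,0,0,0,0],[0,0,0,0,0,0,0]]
  ]
}}

```text
time: 2.28
ee_pos: [0.5291, -0.1756, 0.2901]
tool_rot: [0.988, -0.156, -0.001, -0.0]
force: [0.3, 0.1, 0.2]
finger_gap: 0.003
```

Run:
```python
from plant import arm
from h import *
st=arm.observe(); print(st['time'],st['ee_pos'],yaw(st),st['finger_gap'])
ci=arm.camera_info("wrist"); im=arm.grab_frame("wrist"); cv2.imwrite("pics/w2.png",im[...,::-1])
import json; json.dump({k:np.array(v).tolist() for k,v in ci.items()},open("w2.json","w"))
```

```text
2.275 [ 0.52913913 -0.17557998  0.29007793] -17.95098695761012 0.0034744386124736285
```

View pics/w2.png

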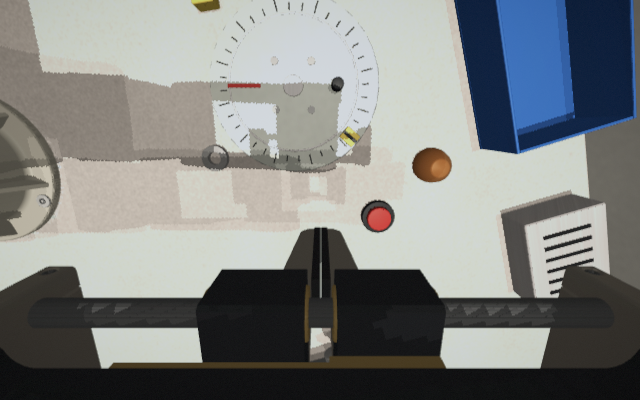

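This view shows the red index at (229–260,85), the hub at (293,86), the stud at (337,83) and the pointer at (350,136). I'll measure those in this frame.

```bash
cat > meas.py <<'E'
from h import *
import json,sys
def meas(im,ci,roi=None):
    hsv=cv2.cvtColor(im,cv2.COLOR_BGR2HSV).astype(int);H,S,V=[hsv[...,i] for i in range(3)]
    k=lambda m:[(c,a,b,l) for c,a,b,l in blobs(m,5)]
    out={}
    for nm,m,z in (("red",((H<10)|(H>165))&(S>90)&(V>40),.046),("yel",(H>20)&(H<36)&(S>110)&(V>50),.039)):
        for c,a,b,l in k(m): print(nm,c,a,b,ray(ci,*c,z)[:2].round(4))
    return H,S,V
E
python3 - <<'E'
from meas import *
ci=json.load(open("w2.json")); im=cv2.imread("pics/w2.png")
H,S,V=meas(im,ci)
z=cv2.resize(im[0:180,190:400],None,fx=3.3,fy=3.3,interpolation=cv2.INTER_CUBIC);cv2.imwrite("pics/w2z.png",z)
E
```

```text
red [243.79  85.32] 116 [228  84  33   4] [ 0.4664 -0.0227]
red [378.52 218.27] 481 [366 206  26  25] [ 0.5933 -0.2665]
yel [205.83   4.32] 242 [192   0  27  12] [0.4549 0.0856]
yel [346.2 128.2] 5 [345 127   3   3] [ 0.5847 -0.1212]
yel [343.72 136.18] 39 [340 133   9   8] [ 0.578  -0.1309]
yel [354.19 135.29] 52 [349 132  11   9] [ 0.593  -0.1344]
```

View pics/w2z.png

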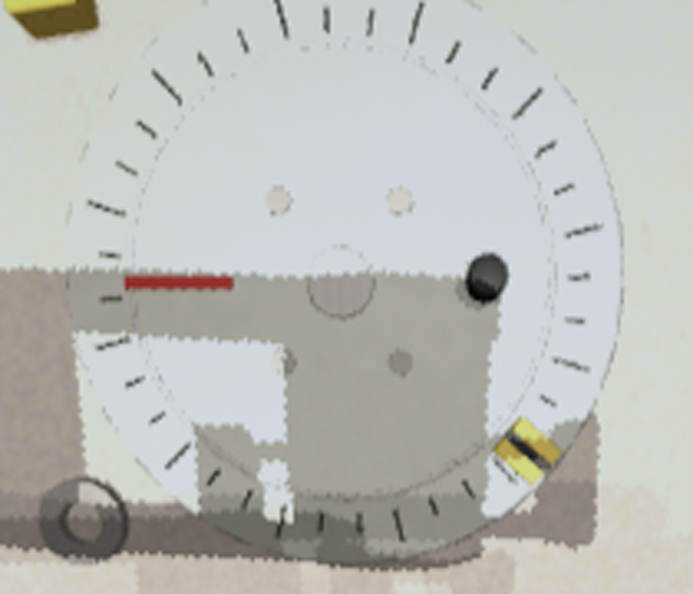

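Run:
```python
from meas import *
ci=json.load(open("w2.json")); im=cv2.imread("pics/w2.png")
f=lambda u,v:((u+.5)/3.3-.5+190,(v+.5)/3.3-.5)
P={k:ray(ci,*f(*uv),z)[:2] for k,uv,z in (("hub",(341,283),.048),("tip",(125,283),.046),("in",(233,283),.046),("stud",(489,274),.076),("pin",(513,438),.039),("pout",(550,464),.039))}
for k,v in P.items(): d=v-P["hub"]; print(k,v.round(4),np.hypot(*d).round(4),np.degrees(np.arctan2(d[1],d[0])).round(2))
d=P["pout"]-P["pin"];print("ptr dir",np.degrees(np.arctan2(d[1],d[0])))
# dark ticks: fit lines, least-squares intersection
g=cv2.cvtColor(im,cv2.COLOR_BGR2GRAY); bh=cv2.morphologyEx(g,cv2.MORPH_BLACKHAT,np.ones((7,7)))
A=np.zeros((2,2));b=np.zeros(2);n=0;L=[]
for c,a,bb,l in blobs(bh>45,8):
    w=ray(ci,*c,.031)[:2]; r=np.hypot(*(w-P["hub"]))
    if not .095<r<.122: continue
    ys,xs=np.nonzero(l); W=np.array([ray(ci,x,y,.031)[:2] for x,y in zip(xs,ys)])
    q=cv2.fitLine(W.astype(np.float32)*1000,cv2.DIST_L2,0,.01,.01).ravel()
    ang=np.degrees(np.arctan2(*(w-P["hub"])[::-1])); 
    ev=np.linalg.eigvalsh(np.cov(W.T)); 
    L.append((ang%10,r)); 
    if ev[1]<6*ev[0]: continue
    N=np.eye(2)-np.outer(q[:2],q[:2]); A+=N;b+=N@(q[2:]/1000);n+=1
print("tick centre",np.linalg.solve(A,b),n)
m=[(round(float(x),2),round(float(r),4)) for x,r in L]; print(m)
```

```text
hub [ 0.5309 -0.044 ] 0.0 0.0
tip [ 0.4451 -0.016 ] 0.0903 161.88
in [ 0.4879 -0.0298] 0.0452 161.72
stud [ 0.5876 -0.0627] 0.0597 -18.24
pin [ 0.5815 -0.1264] 0.0967 -58.4
pout [ 0.594  -0.1422] 0.1167 -57.28
ptr dir -51.863409531303446
tick centre [ 0.52662443 -0.0512172 ] 29
[(4.78, 0.1045), (4.8, 0.1048), (4.83, 0.1018), (4.88, 0.1008), (4.72, 0.1018), (4.69, 0.1009), (4.79, 0.1017), (4.65, 0.1054), (4.83, 0.1006), (4.75, 0.1045), (4.71, 0.102), (4.71, 0.1009), (4.52, 0.1022), (4.82, 0.101), (4.49, 0.105), (4.78, 0.1048), (4.42, 0.1023), (4.64, 0.1013), (4.32, 0.1048), (4.48, 0.1042), (4.26, 0.1018), (1.47, 0.1032), (4.39, 0.1041), (4.43, 0.1042), (4.45, 0.1008), (4.29, 0.1038), (4.36, 0.1044), (4.33, 0.1007), (4.59, 0.1216), (3.38, 0.1219)]
```

Run:
```python
from plant import arm
from h import *
st=arm.observe(); print(st['ee_pos'],yaw(st))
rows(st,[(.574,-.100,.20,-18),(.574,-.100,.058,-18)])
```

```text
[ 0.52915864 -0.17505888  0.29030118] -17.890748307679342
[-0.0009, 0.0019, 0.0036, 0.0493, -0.2129, 0.2258]
[-0.0009, 0.0019, 0.0036, 0.0496, -0.2127, 0.5808]
```

>>> {"fn": "step_arm", "kwargs": {
  "steps": [
    [[0,0,0,0.05,-0.213,0.1,0],[0,0,0,0.05,-0.213,0.226,0],[0,0,0,0.05,-0.213,0.38,0],[0,0,0,0.05,-0.213,0.5,0],[0,0,0,0.05,-0.213,0.58,0]]
  ]
}}

```text
time: 2.95
ee_pos: [0.573, -0.099, 0.0562]
tool_rot: [0.988, -0.154, -0.002, -0.0]
force: [-0.0, 0.4, 0.2]
finger_gap: 0.006
```

>>> {"fn": "step_arm", "kwargs": {
  "steps": [
    [[0,0,0,0,0,0,0],[0,0,0,0,0,0,0]]
  ]
}}

```text
time: 3.2
ee_pos: [0.5757, -0.1007, 0.0602]
tool_rot: [0.988, -0.155, 0.001, -0.0]
force: [-0.1, -0.0, 1.1]
finger_gap: 0.008
```

Run:
```python
from plant import arm
from h import *
st=arm.observe(); print(st['time'],st['ee_pos'],yaw(st),st['force'])
im=arm.grab_frame("wrist"); cv2.imwrite("pics/w3.png",im[...,::-1])
C=np.array([.530,-.0425])
def wp(th,d,z=.058):
    t=np.radians(th); p=C+.06*np.array([np.cos(t),np.sin(t)])-d*np.array([-np.sin(t),np.cos(t)]); return (*p,z,th)
rows(st,[wp(-18,.028),wp(-18,.02),wp(-15,.018),wp(-11,.018),wp(-6,.018)])
```

```text
3.2 [ 0.57568892 -0.10065747  0.06015128] -17.853764130830033 [-0.09427111 -0.0244857   1.13732308]
[-0.0006, -0.0034, 0.0049, -0.0035, -0.033, 0.0054]
[-0.0006, -0.0034, 0.0049, -0.0034, -0.053, 0.0054]
[-0.0005, -0.0034, -0.0951, -0.0013, -0.0659, 0.0054]
[-0.0004, -0.0034, -0.2285, 0.001, -0.0766, 0.0054]
[-0.0002, -0.0034, -0.3951, 0.0027, -0.0901, 0.0054]
```

View pics/w3.png

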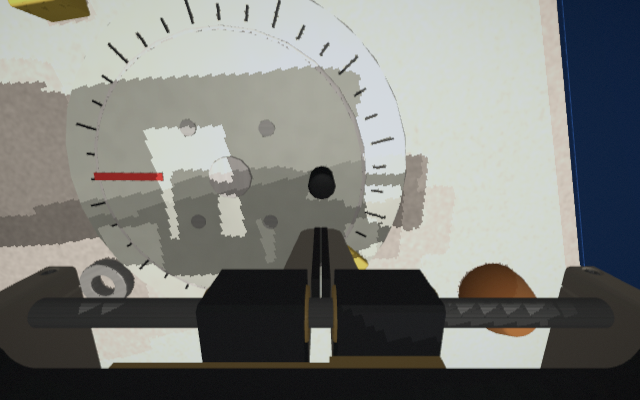

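The stud at (320,182) is straight ahead of the fingertips, so I'll start pushing.

>>> {"fn": "step_arm", "kwargs": {
  "steps": [
    [[0,0,0,-0.003,-0.03,0.003,0],[0,0,0,-0.003,-0.053,0.003,0],[0,0,-0.1,-0.001,-0.066,0.003,0],[0,0,-0.23,0.001,-0.077,0.003,0],[0,0,-0.4,0.003,-0.09,0.003,0]]
  ]
}}

```text
time: 3.88
ee_pos: [0.5876, -0.0671, 0.058]
tool_rot: [0.999, -0.05, 0.0, 0.0]
force: [-0.9, -2.7, 0.6]
finger_gap: 0.006
```

```bash
cat > q.py <<'E'
from meas import *
from plant import arm
C=np.array([.530,-.0425])
def wp(th,d=.018,z=.058):
    t=np.radians(th); p=C+.06*np.array([np.cos(t),np.sin(t)])-d*np.array([-np.sin(t),np.cos(t)]); return (*p,z,th)
def look(name,zmin=(0,268)):
    st=arm.observe(); ci=arm.camera_info("wrist"); im=arm.grab_frame("wrist")[...,::-1].copy(); cv2.imwrite(f"pics/{name}.png",im)
    hsv=cv2.cvtColor(im,cv2.COLOR_BGR2HSV).astype(int);H,S,V=[hsv[...,i] for i in range(3)]
    m=((H<10)|(H>165))&(S>90)&(V>30); best=None
    for c,a,b,l in blobs(m,20):
        w=ray(ci,*c,.046)[:2]
        if np.hypot(*(w-C))<.1: 
            d=w-C; print("red",c,a,w.round(4),np.hypot(*d).round(4),"ang",np.degrees(np.arctan2(d[1],d[0])).round(2))
    d=st['ee_pos'][:2]-C; 
    print(round(st['time'],2),st['ee_pos'].round(4),"yaw",round(yaw(st),2),"F",st['force'].round(2),"tcp r,ang",np.hypot(*d).round(4),np.degrees(np.arctan2(d[1],d[0])).round(2))
    return st
E
python3 - <<'E'
from q import *
st=look("w4")
y=yaw(st); rows(st,[wp(y+a) for a in (6,12,18,24,30)])
E
```

```text
red [135.07 211.61] 506 [ 0.4632 -0.0373] 0.067 ang 175.57
3.88 [ 0.5876 -0.0671  0.058 ] yaw -5.75 F [-0.91 -2.71  0.64] tcp r,ang 0.0626 -23.15
[0.0008, -0.0016, -0.2, 0.0046, -0.0177, 0.0]
[0.0009, -0.0016, -0.4, 0.0068, -0.034, 0.0]
[0.0009, -0.0015, -0.6, 0.0072, -0.0504, 0.0]
[0.001, -0.0015, -0.8, 0.006, -0.0667, 0.0]
[0.0011, -0.0014, -1.0, 0.0031, -0.0828, -0.0]
```

>>> {"fn": "step_arm", "kwargs": {
  "steps": [
    [[0,0,-0.2,0.005,-0.018,0,0],[0,0,-0.4,0.007,-0.034,0,0],[0,0,-0.6,0.007,-0.05,0,0],[0,0,-0.8,0.006,-0.067,0,0],[0,0,-1,0.003,-0.083,0,0]]
  ]
}}

```text
time: 4.55
ee_pos: [0.5917, -0.0343, 0.0577]
tool_rot: [0.978, 0.21, 0.0, 0.0]
force: [-0.1, -2.7, 0.1]
finger_gap: 0.002
```

Run:
```python
from q import *
st=look("w5")
y=yaw(st); rows(st,[wp(y+a) for a in (6,12,18,24,30)])
```

```text
red [134.21 216.22] 469 [ 0.4694 -0.0734] 0.068 ang -152.93
4.55 [ 0.5917 -0.0343  0.0577] yaw 24.21 F [-0.12 -2.71  0.08] tcp r,ang 0.0623 7.56
[0.0008, 0.0001, -0.2, 0.0048, -0.0155, -0.0008]
[0.0008, 0.0001, -0.4, 0.007, -0.0318, -0.0008]
[0.0008, 0.0002, -0.6, 0.0075, -0.0481, -0.0008]
[0.0008, 0.0002, -0.8, 0.0062, -0.0645, -0.0008]
[0.0008, 0.0003, -1.0, 0.0033, -0.0806, -0.0008]
```

View pics/w5.png

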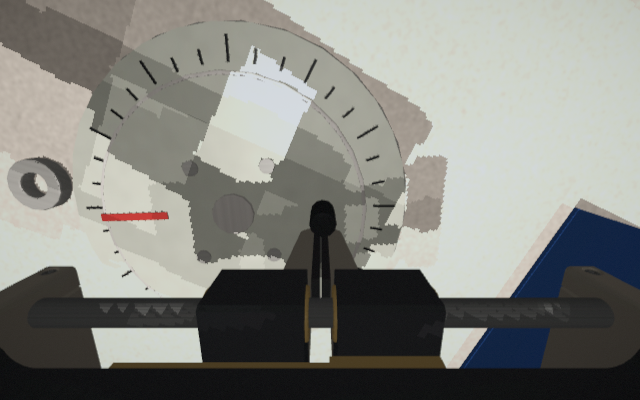

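>>> {"fn": "step_arm", "kwargs": {
  "steps": [
    [[0,0,-0.2,0.005,-0.016,0,0],[0,0,-0.4,0.007,-0.032,0,0],[0,0,-0.6,0.0075,-0.048,0,0],[0,0,-0.8,0.006,-0.0645,0,0],[0,0,-1,0.003,-0.081,0,0]]
  ]
}}

```text
time: 5.22
ee_pos: [0.5798, -0.0045, 0.0577]
tool_rot: [0.891, 0.455, 0.0, 0.0]
force: [1.8, -2.7, 0.4]
finger_gap: 0.01
```

Run:
```python
from q import *
st=look("w6")
y=yaw(st); rows(st,[wp(y+a) for a in (6,12,18,24,30)])
```

```text
red [131.84 216.19] 463 [ 0.4924 -0.1   ] 0.0687 ang -123.15
5.22 [ 0.5798 -0.0045  0.0577] yaw 54.12 F [ 1.77 -2.73  0.45] tcp r,ang 0.0627 37.38
[0.0016, -0.0003, -0.2, 0.0039, -0.0161, -0.0008]
[0.0017, -0.0002, -0.4, 0.0061, -0.0323, -0.0008]
[0.0017, -0.0001, -0.6, 0.0065, -0.0487, -0.0008]
[0.0017, 0.0, -0.8, 0.0053, -0.065, -0.0009]
[0.0017, 0.0001, -1.0, 0.0024, -0.0812, -0.0009]
```

>>> {"fn": "step_arm", "kwargs": {
  "steps": [
    [[0,0,-0.2,0.004,-0.016,0,0],[0,0,-0.4,0.006,-0.032,0,0],[0,0,-0.6,0.0065,-0.049,0,0],[0,0,-0.8,0.005,-0.065,0,0],[0,0,-1,0.0025,-0.081,0,0]]
  ]
}}

```text
time: 5.9
ee_pos: [0.5545, 0.0153, 0.0578]
tool_rot: [0.743, 0.669, 0.001, 0.001]
force: [1.6, -1.4, -0.5]
finger_gap: 0.004
```

Run:
```python
from q import *
st=look("w7")
y=yaw(st); rows(st,[wp(y+a) for a in (5,10,15,19,22)])
```

```text
red [130.27 214.2 ] 459 [ 0.525  -0.1113] 0.069 ang -94.12
5.9 [0.5545 0.0153 0.0578] yaw 84.05 F [ 1.57 -1.38 -0.46] tcp r,ang 0.0628 67.0
[0.003, 0.0002, -0.1667, 0.0033, -0.0143, -0.0005]
[0.003, 0.0003, -0.3333, 0.0055, -0.0277, -0.0005]
[0.003, 0.0004, -0.5, 0.0065, -0.0414, -0.0005]
[0.003, 0.0005, -0.6333, 0.0064, -0.0523, -0.0005]
[0.003, 0.0006, -0.7333, 0.0059, -0.0605, -0.0005]
```

View pics/w7.png

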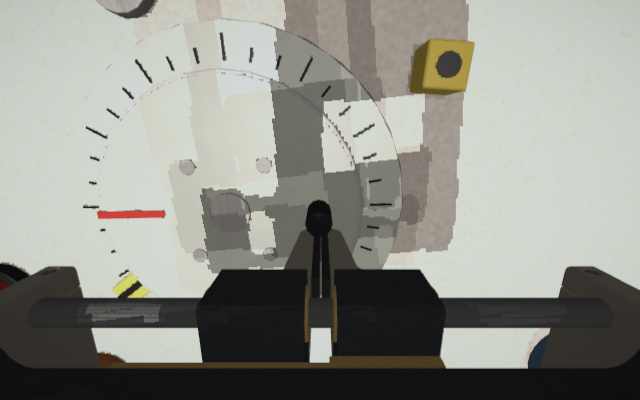

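The index at (131,214) is still about 36° short of the pointer at (130,287), which is now in view. I'll push most of the way there and then measure.

>>> {"fn": "step_arm", "kwargs": {
  "steps": [
    [[0,0,-0.17,0.003,-0.014,0,0],[0,0,-0.33,0.0055,-0.028,0,0],[0,0,-0.5,0.0065,-0.041,0,0],[0,0,-0.67,0.0065,-0.055,0,0],[0,0,-0.8,0.006,-0.066,0,0]]
  ]
}}

```text
time: 6.58
ee_pos: [0.5287, 0.0204, 0.0578]
tool_rot: [0.588, 0.809, 0.001, 0.001]
force: [2.0, -0.9, 0.1]
finger_gap: 0.001
```

Run:
```python
from q import *
st=look("w8")
y=yaw(st); rows(st,[wp(y+a) for a in (2,4,6,8,10)])
```

```text
red [128.89 213.24] 473 [ 0.5526 -0.1078] 0.0691 ang -70.88
6.58 [0.5287 0.0204 0.0578] yaw 107.94 F [ 1.98 -0.92  0.11] tcp r,ang 0.0629 91.2
[0.0031, 0.0009, -0.0667, 0.0009, -0.0056, -0.0005]
[0.0031, 0.001, -0.1333, 0.0021, -0.0109, -0.0005]
[0.0031, 0.001, -0.2, 0.0033, -0.0162, -0.0005]
[0.0031, 0.0011, -0.2667, 0.0042, -0.0216, -0.0005]
[0.003, 0.0012, -0.3333, 0.0049, -0.027, -0.0005]
```

View pics/w8.png

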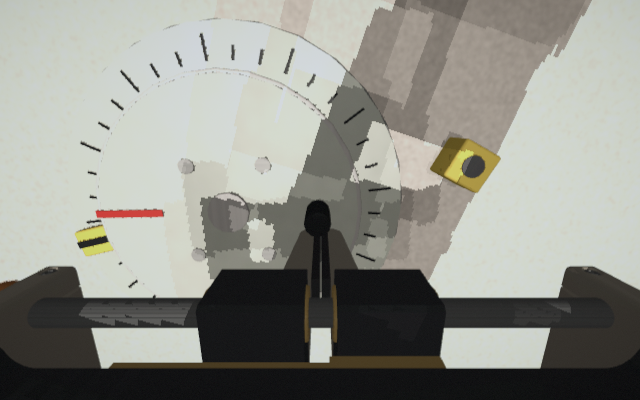

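Pointer at (93,241), index at (97–163,213), hub at (230,212). I'll compute the remaining angle from this frame.

```bash
cat >> q.py <<'E'
def rem(name,ci,roi):
    """remaining angle index->pointer. roi=(x0,x1,y0,y1) around yellow pointer"""
    im=cv2.imread(f"pics/{name}.png"); hsv=cv2.cvtColor(im,cv2.COLOR_BGR2HSV).astype(int);H,S,V=[hsv[...,i] for i in range(3)]
    x0,x1,y0,y1=roi; m=np.zeros(H.shape,np.uint8); m[y0:y1,x0:x1]=((H>20)&(H<36)&(S>90)&(V>50))[y0:y1,x0:x1]
    pts=np.argwhere(m)[:,::-1].astype(np.float32)
    hull=cv2.convexHull(pts); k=np.zeros(H.shape,np.uint8); cv2.fillConvexPoly(k,hull.astype(int),1)
    blk=(k>0)&(V<90)&(S<140); ys,xs=np.nonzero(blk)
    W=np.array([ray(ci,x,y,.039)[:2] for x,y in zip(xs,ys)]); 
    box=cv2.minAreaRect(pts); pc=ray(ci,*box[0],.039)[:2]
    rm=((H<10)|(H>165))&(S>90)&(V>30)
    for c,a,b,l in blobs(rm,20):
        w=ray(ci,*c,.046)[:2]
        if np.hypot(*(w-C))<.1:
            ys,xs=np.nonzero(l); Q=np.array([ray(ci,x,y,.046)[:2] for x,y in zip(xs,ys)])
            q=cv2.fitLine(Q.astype(np.float32)*1000,cv2.DIST_L2,0,.01,.01).ravel()
            u=q[:2]*np.sign(q[:2]@(w-C)); t=(Q-w)@u; tip=w+u*t.max(); inn=w+u*t.min()
            cen=tip-u*.090
            print("red line ang",np.degrees(np.arctan2(u[1],u[0])).round(2),"len",(t.max()-t.min()).round(4),"centre from line",cen.round(4),"tip",tip.round(4))
            for nm,cc in (("C",C),("line",cen)):
                for pn,p in (("blk",W.mean(0) if len(W) else pc),("box",pc)):
                    d=p-cc; e=w-cc; f=lambda z:np.degrees(np.arctan2(z[1],z[0]))
                    print(nm,pn,len(W),"ptr r",np.hypot(*d).round(4),"ang",f(d).round(2),"idx",f(e).round(2),"rem",((f(d)-f(e)+180)%360-180).round(2))
E
python3 - <<'E'
from q import *
ci=arm.camera_info("wrist"); rem("w8",ci,(65,125,220,265))
im=cv2.imread("pics/w8.png"); cv2.imwrite("pics/w8z.png",cv2.resize(im[150:290,60:290],None,fx=3.4,fy=3.4,interpolation=cv2.INTER_CUBIC))
E
```

```text
red line ang -70.84 len 0.0454 centre from line [ 0.5301 -0.044 ] tip [ 0.5597 -0.129 ]
C blk 167 ptr r 0.1067 ang -58.44 idx -71.14 rem 12.7
C box 167 ptr r 0.1063 ang -58.69 idx -71.14 rem 12.45
line blk 167 ptr r 0.1053 ang -58.08 idx -70.84 rem 12.76
line box 167 ptr r 0.1049 ang -58.33 idx -70.84 rem 12.52
```

View pics/w8z.png

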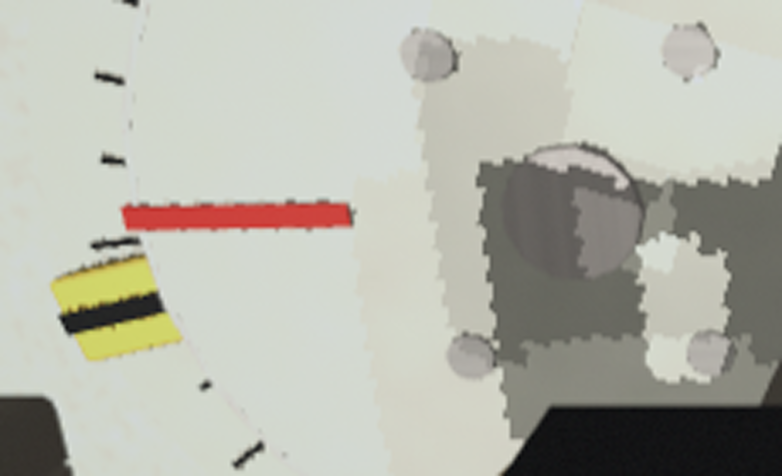

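>>> {"fn": "step_arm", "kwargs": {
  "steps": [
    [[0,0,-0.067,0.001,-0.0055,0,0],[0,0,-0.133,0.002,-0.011,0,0],[0,0,-0.2,0.003,-0.016,0,0],[0,0,-0.267,0.004,-0.0215,0,0],[0,0,-0.333,0.005,-0.027,0,0]]
  ]
}}

```text
time: 7.25
ee_pos: [0.517, 0.0187, 0.0574]
tool_rot: [0.514, 0.858, -0.0, 0.0]
force: [1.2, -0.5, 0.3]
finger_gap: -0.002
```

>>> {"fn": "step_arm", "kwargs": {
  "steps": [
    [[0,0,0,0,0,0,0],[0,0,0,0,0,0,0]]
  ]
}}

```text
time: 7.5
ee_pos: [0.5165, 0.0188, 0.0572]
tool_rot: [0.515, 0.857, -0.0, -0.0]
force: [0.9, -0.0, 0.6]
finger_gap: 0.003
```

Run:
```python
from q import *
st=look("w9"); ci=arm.camera_info("wrist"); rem("w9",ci,(60,125,195,255))
y=yaw(st); rows(st,[wp(y+a) for a in (1,2,3,4)])
```

```text
red [127.87 216.12] 476 [ 0.5646 -0.1027] 0.0694 ang -60.1
7.5 [0.5165 0.0188 0.0572] yaw 118.05 F [ 0.86 -0.    0.64] tcp r,ang 0.0628 102.39
red line ang -59.84 len 0.046 centre from line [ 0.5309 -0.0447] tip [ 0.5761 -0.1225]
C blk 163 ptr r 0.1079 ang -58.37 idx -60.09 rem 1.72
C box 163 ptr r 0.1064 ang -59.01 idx -60.09 rem 1.08
line blk 163 ptr r 0.1056 ang -58.18 idx -59.84 rem 1.67
line box 163 ptr r 0.1041 ang -58.83 idx -59.84 rem 1.02
[-0.0015, -0.0006, -0.0333, -0.0004, 0.0, -0.002]
[-0.0015, -0.0006, -0.0667, 0.0003, -0.0026, -0.002]
[-0.0015, -0.0006, -0.1, 0.001, -0.0053, -0.002]
[-0.0015, -0.0006, -0.1333, 0.0016, -0.0079, -0.002]
```

View pics/w9.png

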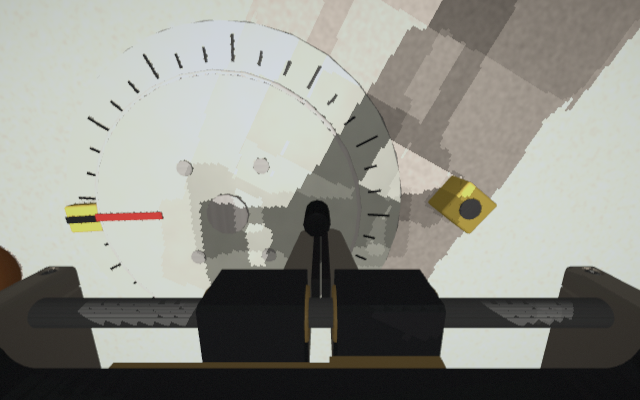

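The index is about 1.5° short of the pointer line, so I'll give it one small nudge.

>>> {"fn": "step_arm", "kwargs": {
  "steps": [
    [[0,0,-0.025,0,-0.002,0,0],[0,0,-0.05,0,-0.004,0,0],[0,0,-0.05,0,-0.004,0,0]]
  ]
}}

```text
time: 7.92
ee_pos: [0.5154, 0.0182, 0.0574]
tool_rot: [0.503, 0.864, -0.0, -0.0]
force: [0.3, 0.9, 0.5]
finger_gap: 0.005
```

Run:
```python
from q import *
st=look("w10"); ci=arm.camera_info("wrist"); rem("w10",ci,(60,125,195,255))
im=cv2.imread("pics/w10.png"); cv2.imwrite("pics/w10z.png",cv2.resize(im[150:290,50:280],None,fx=3.4,fy=3.4,interpolation=cv2.INTER_CUBIC))
```

```text
red [128.53 214.7 ] 473 [ 0.5657 -0.102 ] 0.0693 ang -59.05
7.92 [0.5154 0.0182 0.0574] yaw 119.58 F [0.33 0.95 0.46] tcp r,ang 0.0624 103.49
red line ang -59.2 len 0.0459 centre from line [ 0.5313 -0.0444] tip [ 0.5774 -0.1217]
C blk 174 ptr r 0.1078 ang -58.45 idx -59.07 rem 0.62
C box 174 ptr r 0.1063 ang -59.11 idx -59.07 rem -0.05
line blk 174 ptr r 0.1055 ang -58.52 idx -59.2 rem 0.68
line box 174 ptr r 0.1039 ang -59.2 idx -59.2 rem -0.0
```

View pics/w10z.png

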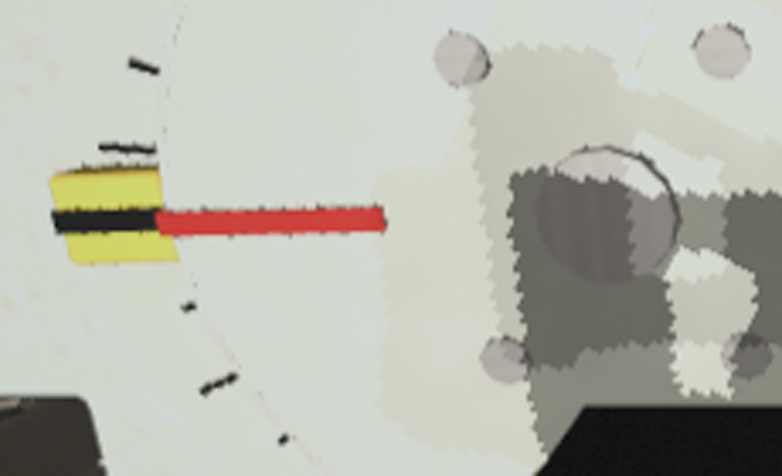

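Aligned within about 0.6°. Next I'll back off the stud, lift, and go to the green button.

>>> {"fn": "step_arm", "kwargs": {
  "steps": [
    [[0,0,0,0,0.03,0,0],[0,0,0,0,0.06,0,0],[0,0,0,0,0.06,-0.15,0],[0,0,0,0,0.06,-0.3,0],[0,0,0,0,0.06,-0.35,0]]
  ]
}}

```text
time: 8.6
ee_pos: [0.5391, 0.0305, 0.2014]
tool_rot: [0.503, 0.864, 0.002, 0.002]
force: [0.2, -0.5, 0.1]
finger_gap: 0.005
```

Run:
```python
from q import *
st=look("w11")
rows(st,[(.48,-.14,.2,89.6)])
```

```text
red [208.04 153.25] 163 [ 0.5659 -0.1023] 0.0698 ang -59.04
8.6 [0.5391 0.0305 0.2014] yaw 119.59 F [ 0.24 -0.55  0.1 ] tcp r,ang 0.0735 82.92
[0.0108, 0.0024, 0.9995, -0.2977, -0.3388, 0.0025]
```

>>> {"fn": "step_arm", "kwargs": {
  "steps": [
    [[0,0,1,-0.298,-0.339,0,0],[0,0,1,-0.298,-0.339,0,0],[0,0,1,-0.298,-0.339,0,0],[0,0,1,-0.298,-0.339,0,0]]
  ]
}}

```text
time: 9.15
ee_pos: [0.4763, -0.1433, 0.1967]
tool_rot: [0.712, 0.702, -0.001, -0.0]
force: [0.4, -0.1, -0.3]
finger_gap: 0.007
```

Run:
```python
from q import *
st=arm.observe(); print(st['ee_pos'],yaw(st))
rows(st,[(.448,-.33,.2,60)])
```

```text
[ 0.47630482 -0.14326582  0.19673483] 89.2500410966552
[-0.0018, 0.0012, 0.975, -0.4677, -0.0647, -0.0079]
```

>>> {"fn": "step_arm", "kwargs": {
  "steps": [
    [[0,0,0.97,-0.468,-0.065,0,0],[0,0,0.97,-0.468,-0.065,0,0],[0,0,0.97,-0.468,-0.065,0,0],[0,0,0.97,-0.468,-0.065,0.15,0],[0,0,0.97,-0.468,-0.065,0.3,0]]
  ]
}}

```text
time: 9.78
ee_pos: [0.451, -0.3281, 0.0758]
tool_rot: [0.864, 0.504, 0.0, 0.001]
force: [1.2, -0.3, -1.4]
finger_gap: 0.008
```

>>> {"fn": "step_arm", "kwargs": {
  "steps": [
    [[0,0,0,0,0,0,0],[0,0,0,0,0,0,0]]
  ]
}}

```text
time: 10.02
ee_pos: [0.4513, -0.3275, 0.0787]
tool_rot: [0.864, 0.504, 0.0, 0.0]
force: [0.9, -0.4, 0.6]
finger_gap: 0.006
```

Run:
```python
from q import *
st=arm.observe(); print(st['time'],st['ee_pos'],yaw(st),st['force'])
for n in ("scene","top"):
    im=arm.grab_frame(n)[...,::-1]; cv2.imwrite(f"pics/{n}1.png",im); ci=arm.camera_info(n)
    hsv=cv2.cvtColor(np.ascontiguousarray(im),cv2.COLOR_BGR2HSV).astype(int);H,S,V=[hsv[...,i] for i in range(3)]
    m=((H<10)|(H>165))&(S>70)&(V>40)
    for c,a,b,l in blobs(m,8):
        w=ray(ci,*c,.046)[:2]; d=w-C
        if np.hypot(*d)<.1: print(n,"idx",c,w,np.degrees(np.arctan2(d[1],d[0])))
    m=(H>22)&(H<35)&(S>120)&(V>60)
    for c,a,b,l in blobs(m,8):
        w=ray(ci,*c,.039)[:2]; d=w-C
        if np.hypot(*d)<.15: print(n,"yel",c,w,np.degrees(np.arctan2(d[1],d[0])))
im=cv2.imread("pics/scene1.png"); cv2.imwrite("pics/scene1z.png",cv2.resize(im[80:240,220:400],None,fx=3.6,fy=3.6,interpolation=cv2.INTER_CUBIC))
rows(st,[(.448,-.33,.03,yaw(st)),(.448,-.33,.014,yaw(st))])
```

```text
10.025 [ 0.45128084 -0.3275221   0.07867912] 60.550793598986694 [ 0.90897459 -0.38753898  0.63774695]
scene idx [299.88 187.24] [ 0.56437153 -0.10425996] -60.90256815740134
scene yel [286.93 187.22] [ 0.58773895 -0.13395976] -57.735603211118615
top idx [369.23 203.6 ] [ 0.56748039 -0.10169643] -57.65993732338297
top yel [380.42 197.12] [ 0.58646608 -0.13226875] -57.82940627319286
[0.0019, -0.0, -0.0, -0.0094, -0.0042, 0.1217]
[0.0019, -0.0, -0.0, -0.0094, -0.0043, 0.1617]
```

View pics/scene1z.png

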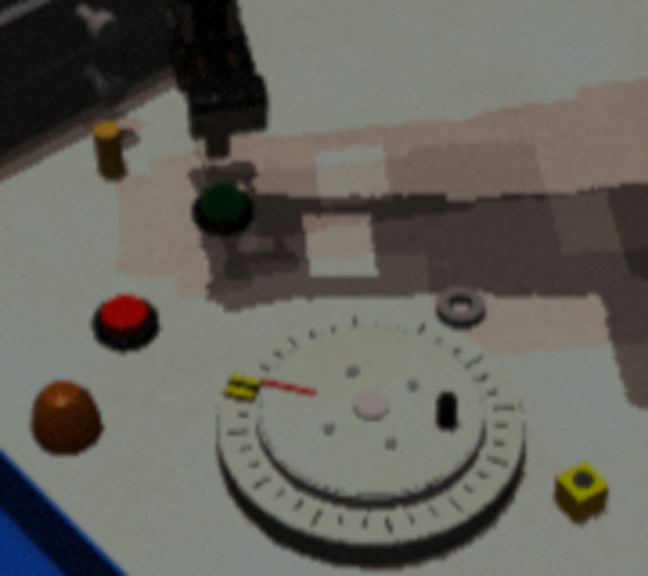

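Run:
```python
from q import *
ci=arm.camera_info("scene"); f=lambda u,v:((u+.5)/3.6-.5+220,(v+.5)/3.6-.5+80)
h=ray(ci,*f(371,404),.048)[:2]; print(h)
for k,p in (("idx",ray(ci,299.88,187.24,.046)[:2]),("ptr",ray(ci,286.93,187.22,.039)[:2]),("stud",ray(ci,*f(447,400),.070)[:2])):
    d=p-h; print(k,np.hypot(*d),np.degrees(np.arctan2(d[1],d[0])))
```

```text
[ 0.52943917 -0.04678349]
idx 0.06725930931534883 -58.710107690478424
ptr 0.10487405215019835 -56.22708140781789
stud 0.059695684090382894 123.01316109262952
```

Run:
```python
import cv2
im=cv2.imread("pics/w11.png"); cv2.imwrite("pics/w11z.png",cv2.resize(im[90:230,130:330],None,fx=4,fy=4,interpolation=cv2.INTER_CUBIC))
```

```text
(no output)
```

View pics/w11z.png

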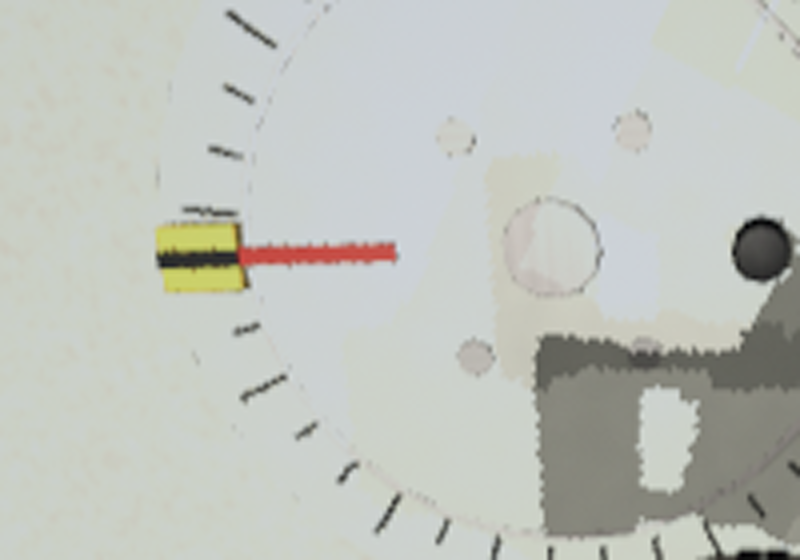

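From directly behind, the red and black lines run as one at (190,153), so the alignment holds. Now I'll press the green button.

>>> {"fn": "step_arm", "kwargs": {
  "steps": [
    [[0,0,0,-0.009,-0.004,0.09,0],[0,0,0,-0.009,-0.004,0.125,0],[0,0,0,-0.009,-0.004,0.14,0],[0,0,0,-0.009,-0.004,0.15,0],[0,0,0,-0.009,-0.004,0.157,0]]
  ]
}}

```text
time: 10.75
ee_pos: [0.4474, -0.3302, 0.0158]
tool_rot: [0.864, 0.504, 0.0, 0.0]
force: [-6.9, 6.5, 37.2]
finger_gap: 0.007
```

Run:
```python
from plant import arm
st=arm.observe(); print(st['time'],st['ee_pos'],st['force'])
```

```text
10.75 [ 0.44735682 -0.33019522  0.01584533] [-6.91312439  6.50189885 37.17457224]
```

The push force reached 37 N at z=0.0158, so the button is bottomed. Releasing it now.

>>> {"fn": "step_arm", "kwargs": {
  "steps": [
    [[0,0,0,0,0,0,0],[0,0,0,0,0,-0.03,0],[0,0,0,0,0,-0.12,0],[0,0,0,0,0,-0.25,0],[0,0,0,0,0,-0.35,0]]
  ]
}}

```text
time: 11.38
ee_pos: [0.4472, -0.3304, 0.1573]
tool_rot: [0.864, 0.504, 0.0, 0.001]
force: [-0.2, -0.9, -0.0]
finger_gap: 0.007
```

>>> {"fn": "step_arm", "kwargs": {
  "steps": [
    [[0,0,0,-0.25,0,-0.1,0],[0,0,0,-0.25,0,-0.1,0],[0,0,0,-0.25,0,-0.1,0],[0,0,0,-0.25,0,-0.1,0]]
  ]
}}

```text
time: 11.88
ee_pos: [0.3974, -0.4164, 0.1944]
tool_rot: [0.864, 0.503, 0.0, -0.0]
force: [0.5, 0.5, 0.5]
finger_gap: 0.004
```

Run:
```python
from q import *
st=arm.observe(); print(st['time'],st['ee_pos'],st['force'],np.abs(st['joint_velocities']).max())
a={}
for n in ("scene","top"):
    im=arm.grab_frame(n)[...,::-1].copy(); cv2.imwrite(f"pics/{n}2.png",im); ci=arm.camera_info(n)
    hsv=cv2.cvtColor(im,cv2.COLOR_BGR2HSV).astype(int);H,S,V=[hsv[...,i] for i in range(3)]
    for nm,m,z in (("red",((H<10)|(H>165))&(S>70)&(V>40),.046),("yel",(H>22)&(H<35)&(S>120)&(V>60),.039),("grn",(H>40)&(H<85)&(S>110)&(V>30),.022)):
        for c,A,b,l in blobs(m,8):
            w=ray(ci,*c,z)[:2]
            if np.hypot(*(w-C))<.15 or nm=="grn": print(n,nm,c,A,w.round(4))
im=cv2.imread("pics/top2.png"); cv2.imwrite("pics/top2z.png",cv2.resize(im[130:300,270:520],None,fx=3.2,fy=3.2,interpolation=cv2.INTER_CUBIC))
```

```text
11.875 [ 0.39736325 -0.41638291  0.19443393] [0.45655899 0.53631141 0.4789752 ] 0.01757484848407392
scene red [299.88 187.24] 33 [ 0.5644 -0.1043]
scene yel [286.88 187.22] 41 [ 0.5878 -0.1341]
scene grn [281.33 135.07] 70 [ 0.4476 -0.3314]
scene grn [442.34 341.33] 2617 [0.6183 0.4498]
top red [369.03 203.74] 34 [ 0.5671 -0.1012]
top yel [380.38 196.98] 52 [ 0.5868 -0.1322]
top grn [116.8 116.3] 10 [0.8129 0.6089]
top grn [164.33 180.92] 1856 [0.6273 0.4573]
top grn [454.73 251.07] 179 [ 0.4475 -0.3288]
```

View pics/top2z.png

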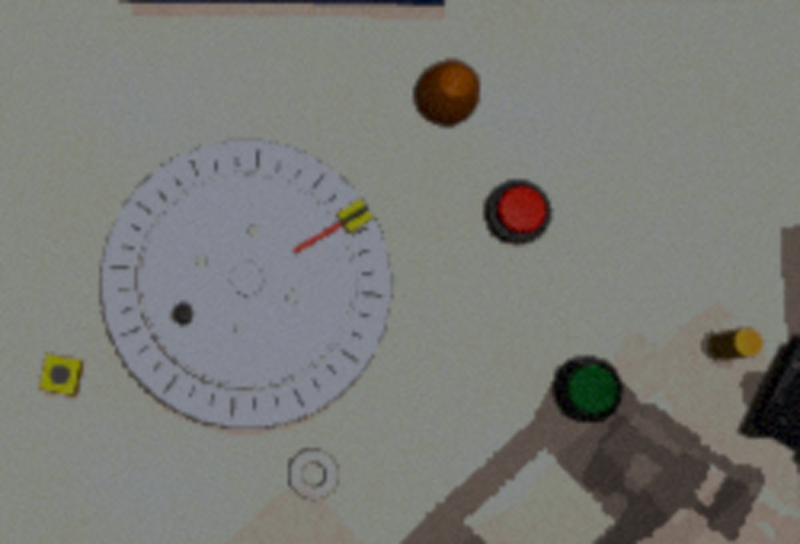

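View pics/scene2.png

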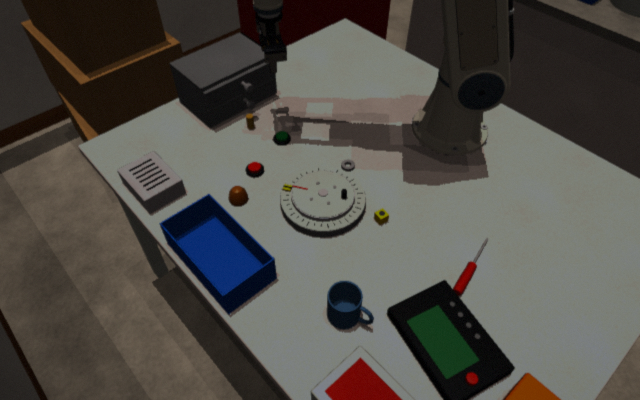

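The index is in line with the pointer, the green button is back up, and nothing else has moved. The arm is clear with about zero force, so I'll hand in.

Run:
```python
from plant import arm
print(arm.job_done()); s=arm.observe(); print(s['time'],s['force'])
```

```text
the job is handed in; nothing more can be done
None
the job is handed in; nothing more can be done
```

I turned the dial about 140° counter-clockwise by pushing its stud with the closed fingertips, until the red index met the pointer's black line. I then pressed the green button, let it come back up, and handed the job in at about 12 s; no verdict was reported.

- **Alignment:** Close-up wrist views put the index within 0–0.7° of the pointer line (limit 3°). The top view agreed to about 0.2° before the press, and the index had moved less than 1 mm afterwards. The coarser scene camera disagreed: it put the index about 2.5° short, still inside the limit. I trusted the closer view and did not correct for it.
- **Green button:** The press went to full depth with 37 N on the wrist (limit 120 N) and the fingertips at z = 0.0158 m. Afterwards the last pictures showed the button about where it had been before, and the arm was clear with near-zero force.
- **Undisturbed things:** The pointer measured within 1 mm of its starting position. By eye, the base, red button and bystanders looked unmoved in the last pictures. Pushing on the stud read about 3 N.

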